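# Pin three loose layers of a turning blank in the laminating jig

## Robot

A 6-joint arm with a two-finger parallel gripper is mounted at the origin on the work surface. World frame = base frame: x ahead of the robot, y to its left, z up, the work surface at z = 0. Lengths are in m, angles in rad, forces in N, time in s.
With the tool pointing down it reaches from about 0.425 to 0.95 m from the base axis. Payload 3.5 kg.
Tool frame: the origin (TCP) lies on the mounting face of the last link; the fingertips stand 173 mm ahead of it and the grasp point (between the pads) lies 155 mm ahead of it; z points along the fingers, y is the line along which they close (so a half turn about z gives the same grasp; the last joint's range is limited). The gripper opens to 85 mm and grips with 20 to 120 N. Pads are 22 mm wide; open, the fingers measure 114 mm over their backs; the gripper's body (76 mm by 85 mm) begins 54 mm behind the grasp point. The pads swing forward as they close: fully open they stand 13 mm farther back than shut.
Start: joints at [-1.32, 0.286, 1.577, -0, 1.279, -0.15], TCP at [0.263, -0.621, 0.405] pointing down, gripper open.
Joint ranges: [-2.77, 2.77], [-0.9, 2.22], [0.21, 2.48], [-1.53, 4.67], [0.24, 2.81], [-2.84, 2.84]. Speed limits (rad/s): [2.79, 2.79, 3.14, 3.14, 3.14, 3.14].

## Interface

Orientations are given as a rotation vector (axis times angle).
In Python, from bench import bot, viewer, ticket gives the robot as it stands.
- The arm moves only by the tool step_arm, never from a script. Its argument "plan" is a list of rows, each an object of numbers: "tx", "ty", "tz": the shift along the tool's x, y, z in m; "spin": the turn about the tool's z in degrees. In form: [{"tx": .., "ty": .., "tz": .., "spin": ..}, ...]. A call has 1 to 10 rows; each row is the pose to reach, as a shift and turn from the pose commanded when the call began, along the tool's axes at that moment; what a row does not reach only later rows make up. A row lasts 1/10 s, in which the tool goes at most 50 mm and 8.59 degrees, less where a joint would pass 70% of its speed; a pose out of reach is approached as far as the arm can. A call with a gripper value outside its range is refused whole. "grip" is the closure, from 0 (fully open) to 1 (shut), set as the call begins (left out, the last holds). The fingers move at their own pace and stop on an object; "force" is the grip in N (left out, the last holds). Time passes only in rows, so rows that repeat a pose let the fingers close. It gives the time, the measured TCP pose, the force, the opening and the grip force at its end, in the units of the state.
- bot.sense(): the state, without advancing time (a new reading comes with each control period).
- viewer.snapshot(name): name is "side" or "top" or "wrist"; returns a dict with "frame" (480x640x3 uint8, red, green, blue), "range_z" (480x640 float32, m along the optical axis (not along the pixel's ray), 0 where there is no reading), "camera_matrix" (3x3 intrinsics, pixels), "R" (3x3) and "t" (3): a world point X has camera coordinates R X + t. Camera axes: x right, y down, z forward; pixel columns grow to the right and rows downward; lengths in m; the calibration is good to about 2 mm. A picture is of the moment at which its call begins.
- ticket.job_done(): hands the job in; it is judged then, once.
The state is a dict: "clock": time; "joints": joint angles; "qvel": joint speeds; "joint_efforts": joint torques, N m; "tool_pos": TCP position; "tcp_rot": TCP orientation; "ft_force": force on the tool from outside, world axes, zero at the start; "moment": the same for the moment, N m; "opening": finger opening in m; "grasp_force": force on a finger pad.
Only numpy, scipy, OpenCV 4.12 (cv2) and the standard library are available. Lean on these libraries where they do the work, as an engineer would, in place of code of your own. Each camera call takes 0.05 s, during which the arm holds its last target. There are 200 camera calls.

## Task

Before the dry-fitted turning blank goes under clamps, line up its three loose layers: slide them home and square into the corner of the laminating jig, so that their holes come over the hole in the jig's board, then take the guide pin from the holder and pass it down through all three layers into the board until its collar sits flat on the top layer, and let go. Feel for the fences and the holes: it is soft wood, so press the layers only gently, with gripper and pin alike. Leave everything else on the bench as it is.

Things in the scene. Friction and masses are not known exactly. Their poses are not given: they have to be found in the camera images.
- blank1: Bottom layer: square soft-wood plate 90 x 90 x 12 mm, about 55 g, with a 14 mm hole through its centre. Origin at its middle (half-way up), z up, x and y along its edges. It lies loose on the board of the laminating jig, whose fences stand 16 to 38 mm beyond its -x side (the robot's side) and its +y side; it lies up to 0.06 rad askew to them.
- blank2: Middle layer: the same plate, loose on the bottom one and up to 9 mm each way and 0.06 rad out of line with it. The jig, screwed to the bench, is not itself measured: board 200 x 200 x 22 mm with two wooden fences, 20 mm thick, 34 mm tall (tops 56 mm above the bench), their inner faces at a right angle. Its +x and -y sides are open.
- blank3: Top layer: the same plate, loose on the middle one, as far out of line. The stack is 36 mm high, its top 58 mm above the bench. Pushed home against both fences, a layer has its hole over the one hole in the jig's board (14 mm wide, right through): its centre is 45 mm from both fences. From that hole the board reaches 75 mm towards -x and +y, 125 mm towards +x and -y.
- pin: Guide pin, about 0.2 kg, standing upright and loose in one of the holder's holes. Round wooden handle 24 mm across, 56 mm long; under it a flat steel collar 36 mm across, 8 mm thick; under that a steel rod 12 mm thick, 50 mm long, end chamfered 1.5 mm. Origin at the handle's middle, z up: collar's underside 36 mm, rod's end 86 mm below it. Fully down, it is 94 mm above the bench.
- holder: Dark wooden holder block, fixed, 210 x 70 x 60 mm, three 20 mm holes (4 mm play all round for the pin's rod) in a row along its x at -68, 0 and +68 mm. Origin at the centre of its underside. Which tool stands in which hole differs.
- spur: Leave alone: four-prong drive centre, steel, head 25 mm across and 33 mm tall, standing in the holder by its taper.
- live: Leave alone: revolving centre, steel, body 38 mm across, 62 mm tall to its cone point, standing in the holder by its taper.
- glue: Leave alone: glue bottle, white, upright, 62 mm across, 150 mm tall.
- clamp: Leave alone: small F clamp lying flat, bar 300 mm long along its x, jaws reach 80 mm to its -y, 25 mm tall.
- gouge: Leave alone: turning gouge lying flat, 450 mm long along its x, 34 mm tall.
- trysquare: Leave alone: try square lying flat: stock 100 x 24 x 18 mm along its x, steel blade to its +y, 160 mm long.
- bowl: Leave alone: small turned bowl, 124 mm across, 50 mm tall.
- sander: Leave alone: cork sanding block, 110 x 62 x 35 mm.
Mind the look-alikes: they are no part of the job. What is shaped like the blank3 but orange or turquoise is not meant.

How it is judged:
By the outcome, as a careful person would: the job done as asked, in the order asked, and still so for the second after the job is handed in, with the robot touching nothing.
It also fails if it takes over 72 s, if anything falls off the work surface, if the arm or the gripper's body presses on something with over 40 N, if the wrist force passes 120 N, or if a joint passes its speed limit or range.

## Working session

There is one attempt and no reset: what is moved stays moved. The work goes in short steps, Python scripts to look and compute and a tool call to move; the robot and the scene stay as the last step left them, time stands still between calls to the robot, and variables do not carry over. Pictures are saved under pics/ and viewed, at most 11 in all, crops included, and the job is handed in when it is done.

Besides the shell and the picture viewer there is one more tool, called as name([rows], argument=value, ...), one row to a line, values as JSON. step_arm: Moves the arm, as the interface text tells. Its arguments: {"type":"object","properties":{"plan":{"type":"array"},"grip":{"type":"number"},"force":{"type":"number"}},"required":["plan"]}

```bash
mkdir -p pics; ls
cat > h.py <<'E'
import numpy as np, cv2
from bench import bot, viewer, ticket
def snap(n,save=None):
    s=viewer.snapshot(n)
    if save: cv2.imwrite('pics/'+save,cv2.cvtColor(s['frame'],cv2.COLOR_RGB2BGR))
    return s
def cloud(s):
    z=s['range_z']; K=s['camera_matrix']; v,u=np.mgrid[:480,:640]
    c=np.stack([(u-K[0,2])/K[0,0]*z,(v-K[1,2])/K[1,1]*z,z],-1)
    w=(c-s['t'])@s['R']; w[z==0]=np.nan
    return w
E
python3 - <<'E'
from h import *
np.set_printoptions(precision=3,suppress=True)
a=snap('top','top.png');b=snap('side','side.png')
for n,s in(('top',a),('side',b)):
    np.savez(n+'.npz',**s); print(n,-s['R'].T@s['t'],s['R'],s['camera_matrix'][0,0])
print(bot.sense())
E
```

```text
pics
top [ 0.204 -0.017  1.906] [[ 0.01  -1.     0.009]
 [-0.986 -0.011 -0.165]
 [ 0.165 -0.007 -0.986]] 619.0018266432658
side [ 0.358 -0.976  0.825] [[ 0.981 -0.195 -0.019]
 [-0.133 -0.592 -0.795]
 [ 0.143  0.782 -0.606]] 487.1432011605603
{'clock': 0.1, 'joints': array([-1.32 ,  0.287,  1.578,  0.   ,  1.279, -0.15 ]), 'qvel': array([-0.001, -0.003, -0.003,  0.002,  0.   ,  0.001]), 'joint_efforts': array([  0.002, -40.729, -29.37 ,  -0.   ,   0.003,   0.   ]), 'tool_pos': array([ 0.263, -0.621,  0.403]), 'tcp_rot': array([-3.077, -0.625,  0.   ]), 'ft_force': array([0.674, 0.492, 0.504]), 'moment': array([ 0.025,  0.015, -0.006]), 'grasp_force': 0.0, 'opening': 0.08540162890170969}
```

View pics/top.png

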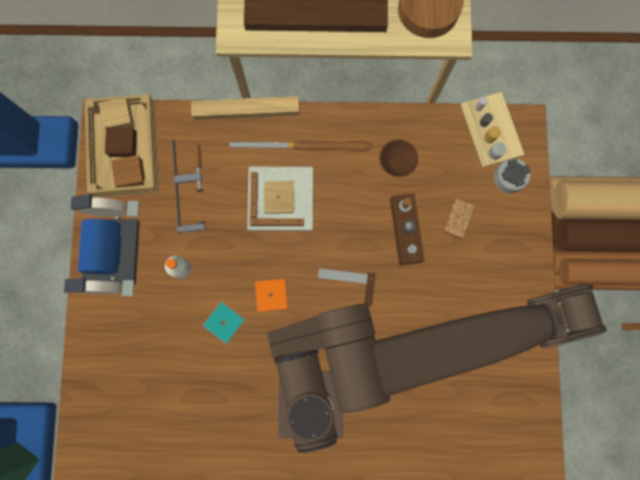

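View pics/side.png

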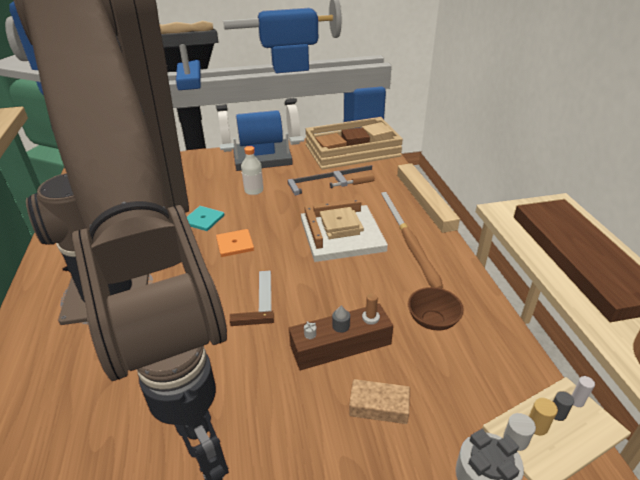

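The top view shows the white jig board around (280,198) with its fences to the left (+y) and below (-x), and the stack at (279,196). The holder is at (406,230). The side view shows the pin, with its brown handle and pale collar, at (371,308), at the far end of the holder (about (405,203) in the top view).

Run:
```python
from h import *
np.set_printoptions(precision=4,suppress=True)
s=dict(np.load('top.npz')); w=cloud(s)
def rect(name,u0,u1,v0,v1,z0,z1):
    P=w[v0:v1,u0:u1].reshape(-1,3); P=P[(P[:,2]>z0)&(P[:,2]<z1)]
    r=cv2.minAreaRect(P[:,:2].astype(np.float32)); print(name,len(P),r,P[:,2].mean()); return P
rect('board',240,320,160,236,.012,.030)
rect('stack',262,296,178,215,.045,.07)
rect('fenceY',240,262,165,235,.045,.07)
rect('fenceX',258,310,215,235,.045,.07)
rect('holder',380,430,185,275,.05,.07)
P=rect('pin',380,430,185,275,.10,.15); print(P.mean(0))
print(w[196,270:290,2])
for p in [(203,406),(226,409),(248,411)]: print(w[p])
```

```text
board 2222 ((0.6256288290023804, 0.10699248313903809), (0.2517779767513275, 0.21753619611263275), 88.46992492675781) 0.02122543668494446
stack 902 ((0.6177978515625, 0.1043410673737526), (0.10290347784757614, 0.09112460166215897), 2.2468316555023193) 0.056785604936226614
fenceY 391 ((0.6118443608283997, 0.1747138500213623), (0.16698487102985382, 0.0374567024409771), 1.4649958610534668) 0.05517780740145839
fenceX 308 ((0.5394257307052612, 0.0958881825208664), (0.020278260111808777, 0.13756030797958374), 0.6775805950164795) 0.05539942949037449
holder 1271 ((0.5248699188232422, -0.28878048062324524), (0.21138155460357666, 0.07228983938694), 7.765284061431885) 0.0600123103841421
pin 116 ((0.5553230047225952, -0.28268060088157654), (0.10056890547275543, 0.02612781897187233), 8.121675491333008) 0.1143234283959824
[ 0.5578 -0.2831  0.1143]
[0.0643 0.0525 0.0567 0.0537 0.0599 0.0569 0.0544 0.0583 0.0634 0.0554
 0.0534 0.0594 0.0617 0.0604 0.0549 0.0644 0.0556 0.0548 0.0629 0.0451]
[ 0.5865 -0.2758  0.1301]
[ 0.5215 -0.2867  0.1105]
[ 0.46   -0.2959  0.0831]
```

```bash
cat >> h.py <<'E'
from scipy.spatial.transform import Rotation as Ro
def pose():
    b=bot.sense(); return b['tool_pos'],Ro.from_rotvec(b['tcp_rot'])
def go(p,yaw):
    """shift/spin (tool axes) from now to TCP p with tool x at world yaw (rad), pointing down"""
    q,R=pose(); d=R.inv().apply(np.array(p)-q); x=R.apply([1,0,0]); y0=np.arctan2(x[1],x[0])
    s=-np.degrees((yaw-y0+np.pi)%(2*np.pi)-np.pi)
    print('tx,ty,tz mm',np.round(d*1000,1),'spin',round(s,2),'tilt',np.round(R.apply([0,0,1]),4))
E
python3 - <<'E'
from h import *
np.set_printoptions(precision=3,suppress=True)
s=snap('wrist'); q,R=pose()
print('cam in tool',R.inv().apply(-s['R'].T@s['t']-q), 'axes',R.inv().as_matrix()@s['R'].T, s['camera_matrix'][0,0])
go((.618,.104,.405),np.pi/2)
E
```

```text
cam in tool [0.072 0.    0.031] axes [[ 0.    -0.96  -0.279]
 [ 1.     0.001 -0.001]
 [ 0.001 -0.279  0.96 ]] 359.0534993071788
tx,ty,tz mm [ 609.5 -529.5   -0.2] spin -67.04 tilt [-0.001  0.002 -1.   ]
```

step_arm([
  {"tx":0.61,"ty":-0.53,"tz":0,"spin":-67},
  {"tx":0.61,"ty":-0.53,"tz":0,"spin":-67},
  {"tx":0.61,"ty":-0.53,"tz":0,"spin":-67},
  {"tx":0.61,"ty":-0.53,"tz":0,"spin":-67},
  {"tx":0.61,"ty":-0.53,"tz":0,"spin":-67},
  {"tx":0.61,"ty":-0.53,"tz":0,"spin":-67},
  {"tx":0.61,"ty":-0.53,"tz":0,"spin":-67},
  {"tx":0.61,"ty":-0.53,"tz":0,"spin":-67},
  {"tx":0.61,"ty":-0.53,"tz":0,"spin":-67},
  {"tx":0.61,"ty":-0.53,"tz":0,"spin":-67},
])

```text
clock: 1.15
tool_pos: [0.4833, -0.1702, 0.4046]
tcp_rot: [2.222, 2.22, 0.0]
ft_force: [0.6, -0.7, 0.7]
opening: 0.0856
grasp_force: 0.0
```

```bash
python3 -c "
from h import *
print(bot.sense()['clock'],pose()[0]); go((.618,.104,.36),np.pi/2)"
```

```text
1.15 [ 0.48327485 -0.17024124  0.40464789]
tx,ty,tz mm [274.4 134.5  44.6] spin -0.05 tilt [ 2.e-04 -1.e-04 -1.e+00]
```

step_arm([
  {"tx":0.274,"ty":0.134,"tz":0.045},
  {"tx":0.274,"ty":0.134,"tz":0.045},
  {"tx":0.274,"ty":0.134,"tz":0.045},
  {"tx":0.274,"ty":0.134,"tz":0.045},
  {"tx":0.274,"ty":0.134,"tz":0.045},
  {"tx":0.274,"ty":0.134,"tz":0.045},
  {"tx":0.274,"ty":0.134,"tz":0.045},
  {"tx":0.274,"ty":0.134,"tz":0.045},
])

```text
schema error: expected keys tx, ty, tz, spin
```

```bash
python3 -c "
from h import *
print(bot.sense()['clock'],pose()[0]); s=snap('wrist','w1.png'); np.savez('w1.npz',**s)"
```

```text
1.15 [ 0.48327485 -0.17024124  0.40464789]
```

View pics/w1.png

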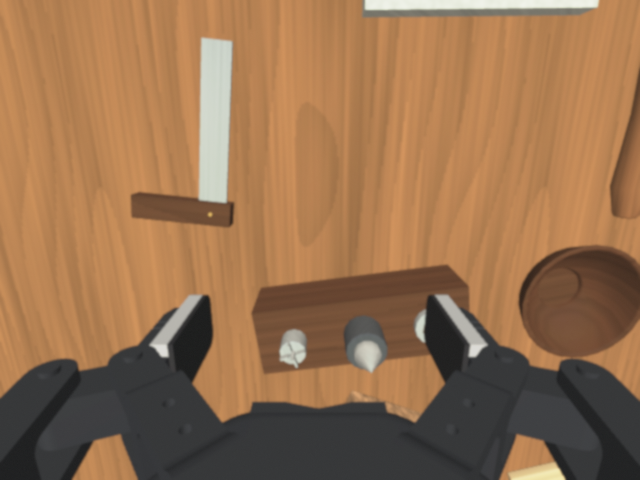

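The row was refused because it left out spin. This view shows the holder at (360,320), with the pin half hidden behind the right finger at (420,325) and the board's edge at (480,10). The fingers cover the lower part of the image, so I'll view the stack with the TCP set back in y.

step_arm([
  {"tx":0.2,"ty":0.134,"tz":0.045,"spin":0},
  {"tx":0.2,"ty":0.134,"tz":0.045,"spin":0},
  {"tx":0.2,"ty":0.134,"tz":0.045,"spin":0},
  {"tx":0.2,"ty":0.134,"tz":0.045,"spin":0},
  {"tx":0.2,"ty":0.134,"tz":0.045,"spin":0},
  {"tx":0.2,"ty":0.134,"tz":0.045,"spin":0},
  {"tx":0.2,"ty":0.134,"tz":0.045,"spin":0},
])

```text
clock: 1.9
tool_pos: [0.6171, 0.0285, 0.3587]
tcp_rot: [-2.219, -2.222, 0.003]
ft_force: [-0.8, -0.9, 0.0]
opening: 0.0855
grasp_force: 0.0
```

```bash
python3 -c "
from h import *
print(bot.sense()['clock'],pose()[0]); s=snap('wrist','w2.png'); np.savez('w2.npz',**s)"
```

```text
1.9 [0.61713107 0.02849796 0.35867073]
```

View pics/w2.png

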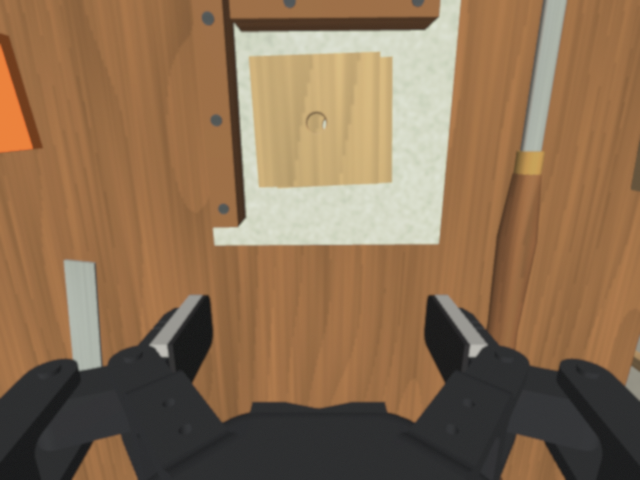

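The wrist view shows the stack at cols 250–392, rows 52–187, with its top hole at (316,121). The -x fence is the strip on the left, with its inner top edge near col 230. The +y fence is along the top, with its edge near row 18. The board's open edges are at row 244 and cols 440–460.

```bash
cat >> h.py <<'E'
def ray(s,uv,z):
    K=s['camera_matrix']; uv=np.atleast_2d(uv).astype(float)
    d=np.c_[(uv[:,0]-K[0,2])/K[0,0],(uv[:,1]-K[1,2])/K[1,1],np.ones(len(uv))]@s['R']
    c=-s['R'].T@s['t']; return c+d*((z-c[2])/d[:,2])[:,None]
E
python3 - <<'E'
from h import *
np.set_printoptions(precision=4,suppress=True)
s=dict(np.load('w2.npz')); f=s['frame'].astype(int); hsv=cv2.cvtColor(s['frame'],cv2.COLOR_RGB2HSV)
for p in [(100,215),(100,234),(100,240),(100,300),(100,388),(230,300),(10,300),(25,300),(35,300),(215,100)]: print(p,f[p],hsv[p])
white=((hsv[...,1]<50)&(hsv[...,2]>140))
def line(pts,z,name):
    P=ray(s,pts,z)[:,:2]; vx,vy,x,y=cv2.fitLine(P.astype(np.float32),cv2.DIST_HUBER,0,1e-4,1e-4).ravel()
    n=np.array([-vy,vx]); r=(P-[x,y])@n
    print(name,'pt',x,y,'ang',np.degrees(np.arctan2(vy,vx)),'res',r.std(),len(P)); 
# board edges
line([(u,np.where(white[150:300,u])[0].max()+150.5) for u in range(225,430,3)],.022,'board -y')
line([(np.where(white[v,395:500])[0].max()+395.5,v) for v in range(30,240,3)],.022,'board +x')
# white start right of -x fence (board/fence foot)
line([(np.where(white[v,225:300])[0].min()+224.5,v) for v in range(60,200,3)],.022,'fence -x foot')
line([(u,np.where(white[5:80,u])[0].min()+4.5) for u in range(250,420,3)],.022,'fence +y foot')
V=hsv[...,2].astype(int)
# top inner edges: strongest drop
line([(215+np.argmin(np.diff(V[v,215:242]))+.5,v) for v in range(40,200,3)],.056,'fence -x top')
line([(u,5+np.argmin(np.diff(V[5:30,u]))+.5) for u in range(245,430,3)],.056,'fence +y top')
wood=((hsv[...,1]>=50)&(hsv[...,2]>140)).astype(np.uint8); wood[:, :247]=0; wood[:, 400:]=0; wood[:40]=0; wood[200:]=0
c=max(cv2.findContours(wood,0,2)[0],key=cv2.contourArea); print(cv2.minAreaRect(c)); P=ray(s,c[:,0],.058)[:,:2]; print('stack',cv2.minAreaRect(P.astype(np.float32)),P.min(0),P.max(0))
print('hole',ray(s,(316,121),.058))
E
```

```text
(100, 215) [157 112  71] [ 14 140 157]
(100, 234) [69 49 33] [ 13 133  69]
(100, 240) [205 211 190] [ 39  25 211]
(100, 300) [189 162 113] [ 19 103 189]
(100, 388) [199 171 119] [ 20 103 199]
(230, 300) [215 219 201] [ 37  21 219]
(10, 300) [158 113  73] [ 14 137 158]
(25, 300) [74 52 35] [ 13 134  74]
(35, 300) [217 221 206] [ 38  17 221]
(215, 100) [150 107  68] [ 14 139 150]
board -y pt 0.6096458 0.0029183207 ang 0.57547957 res 0.000246848659120821 69
board +x pt 0.7233214 0.09361199 ang -89.452965 res 0.0002375418012977478 70
fence -x foot pt 0.5529135 0.10046187 ang -89.52796 res 0.00023658940779995585 47
fence +y foot pt 0.63399774 0.17362536 ang 0.52835214 res 0.00021492408800923075 57
fence -x top pt 0.5533852 0.10761711 ang -89.461754 res 0.0002051136566179793 54
fence +y top pt 0.6474379 0.17325395 ang 0.51065373 res 0.00018205639228382795 62
((322.71343994140625, 119.44259643554688), (132.91741943359375, 143.3603973388672), 87.75425720214844)
stack ((0.6202219128608704, 0.10553143173456192), (0.09981733560562134, 0.09087803214788437), 2.0623481273651123) [0.5692 0.0593] [0.6717 0.1516]
hole [[0.6155 0.1067 0.058 ]]
```

step_arm([
  {"tx":0.0755,"ty":0.085,"tz":0.0,"spin":85},
  {"tx":0.0755,"ty":0.085,"tz":0.0,"spin":85},
  {"tx":0.0755,"ty":0.085,"tz":0.0,"spin":85},
  {"tx":0.0755,"ty":0.085,"tz":0.0,"spin":85},
  {"tx":0.0755,"ty":0.085,"tz":0.0,"spin":85},
  {"tx":0.0755,"ty":0.085,"tz":0.0,"spin":85},
  {"tx":0.0755,"ty":0.085,"tz":0.0,"spin":85},
  {"tx":0.0755,"ty":0.085,"tz":0.0,"spin":85},
  {"tx":0.0755,"ty":0.085,"tz":0.0,"spin":85},
  {"tx":0.0755,"ty":0.085,"tz":0.0,"spin":85},
], grip=0.5)

```text
clock: 2.95
tool_pos: [0.7018, 0.1009, 0.3605]
tcp_rot: [3.139, 0.123, 0.001]
ft_force: [0.3, 0.4, -0.5]
opening: 0.0426
grasp_force: 0.0
```

```bash
python3 -c "
from h import *
print(bot.sense()); go((.702,.104,.2),.0094)"
```

```text
{'clock': 2.95, 'joints': array([ 1.71628152e-06,  3.93774130e-01,  1.52194382e+00, -3.53143995e-04,
        1.22520091e+00,  1.49271128e+00]), 'qvel': array([-1.25715415e-03, -1.44529238e-03,  1.31942603e-03,  1.46621802e-03,
        5.87643496e-04,  1.31423946e+00]), 'joint_efforts': array([ 3.52528310e-03, -4.40738511e+01, -2.87268984e+01, -1.74094353e-04,
       -1.01676338e-03, -6.67011738e-01]), 'tool_pos': array([0.70183516, 0.10087599, 0.3605341 ]), 'tcp_rot': array([3.13883288e+00, 1.22800825e-01, 1.03709977e-03]), 'ft_force': array([ 0.2510387 ,  0.36369189, -0.47647539]), 'moment': array([-0.00759658,  0.01552891, -0.04087778]), 'grasp_force': 0.0, 'opening': 0.042609218427645756}
tx,ty,tz mm [  0.3  -3.2 160.5] spin 3.94 tilt [ 7.e-04 -3.e-04 -1.e+00]
```

step_arm([
  {"tx":0,"ty":-0.003,"tz":0.04,"spin":4.4},
  {"tx":0,"ty":-0.003,"tz":0.08,"spin":4.4},
  {"tx":0,"ty":-0.003,"tz":0.12,"spin":4.4},
  {"tx":0,"ty":-0.003,"tz":0.14,"spin":4.4},
  {"tx":0,"ty":-0.003,"tz":0.152,"spin":4.4},
  {"tx":0,"ty":-0.003,"tz":0.158,"spin":4.4},
  {"tx":0,"ty":-0.003,"tz":0.159,"spin":4.4},
  {"tx":0,"ty":-0.003,"tz":0.159,"spin":4.4},
])

```text
clock: 3.75
tool_pos: [0.7026, 0.1057, 0.2026]
tcp_rot: [3.142, 0.015, 0.005]
ft_force: [0.2, 0.4, 0.6]
opening: 0.0422
grasp_force: 0.0
```

```bash
python3 -c "
from h import *
go((.702,.104,.2),.0094)
s=snap('wrist','w3.png');snap('side','s3.png')
a=cv2.imread('pics/w3.png');b=cv2.imread('pics/s3.png')[170:290,270:430]
cv2.imwrite('pics/c3.png',np.vstack([cv2.resize(a,(400,300)),cv2.resize(b,(400,300),interpolation=cv2.INTER_CUBIC)]))"
```

```text
tx,ty,tz mm [-0.6  1.7  2.6] spin 0.0 tilt [ 0.003 -0.    -1.   ]
```

View pics/c3.png

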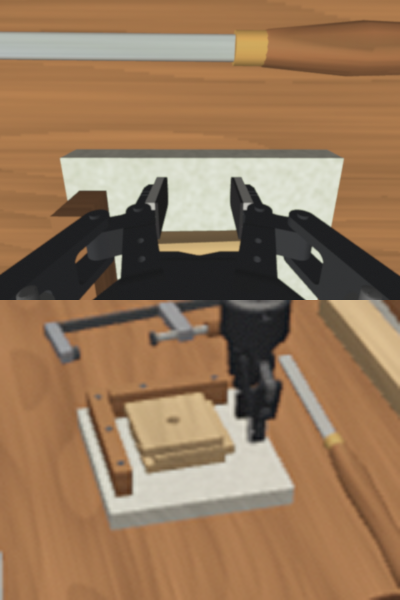

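The wrist view shows both fingers above the board on the stack's +x side. The side view shows the tips close to the board, clear of the layers. I'll lower 7 mm and start pushing.

step_arm([
  {"tx":-0.0,"ty":0.001,"tz":0.004,"spin":0},
  {"tx":-0.002,"ty":0.001,"tz":0.007,"spin":0},
  {"tx":-0.006,"ty":0.001,"tz":0.007,"spin":0},
  {"tx":-0.01,"ty":0.001,"tz":0.007,"spin":0},
  {"tx":-0.014,"ty":0.001,"tz":0.007,"spin":0},
  {"tx":-0.018,"ty":0.001,"tz":0.007,"spin":0},
  {"tx":-0.022,"ty":0.001,"tz":0.007,"spin":0},
  {"tx":-0.025,"ty":0.001,"tz":0.007,"spin":0},
  {"tx":-0.028,"ty":0.001,"tz":0.007,"spin":0},
  {"tx":-0.03,"ty":0.001,"tz":0.007,"spin":0},
])

```text
clock: 4.85
tool_pos: [0.6716, 0.1048, 0.1937]
tcp_rot: [-3.142, -0.015, -0.0]
ft_force: [1.6, -0.3, -0.3]
opening: 0.0425
grasp_force: 0.3
```

step_arm([
  {"tx":-0.002,"ty":0,"tz":0,"spin":0},
  {"tx":-0.004,"ty":0,"tz":0,"spin":0},
  {"tx":-0.006,"ty":0,"tz":0,"spin":0},
  {"tx":-0.008,"ty":0,"tz":0,"spin":0},
  {"tx":-0.009,"ty":0,"tz":0,"spin":0},
  {"tx":-0.01,"ty":0,"tz":0,"spin":0},
])

```text
clock: 5.45
tool_pos: [0.6618, 0.1047, 0.1937]
tcp_rot: [3.142, 0.016, 0.0]
ft_force: [0.5, 0.4, -1.1]
opening: 0.0426
grasp_force: 0.4
```

step_arm([
  {"tx":-0.001,"ty":0,"tz":0,"spin":0},
  {"tx":-0.002,"ty":0,"tz":0,"spin":0},
  {"tx":-0.003,"ty":0,"tz":0,"spin":0},
  {"tx":-0.004,"ty":0,"tz":0,"spin":0},
  {"tx":-0.005,"ty":0,"tz":0,"spin":0},
])

```text
clock: 5.95
tool_pos: [0.6568, 0.1046, 0.1937]
tcp_rot: [-3.142, -0.015, -0.0]
ft_force: [1.1, -0.3, -0.3]
opening: 0.0429
grasp_force: 0.4
```

step_arm([
  {"tx":-0.0005,"ty":0,"tz":0,"spin":0},
  {"tx":-0.001,"ty":0,"tz":0,"spin":0},
])

```text
clock: 6.15
tool_pos: [0.6558, 0.1046, 0.1937]
tcp_rot: [3.142, 0.015, 0.0]
ft_force: [0.4, -0.4, -1.1]
opening: 0.0425
grasp_force: 0.4
```

step_arm([
  {"tx":-0.0005,"ty":0,"tz":0,"spin":0},
  {"tx":-0.001,"ty":0,"tz":0,"spin":0},
])

```text
clock: 6.35
tool_pos: [0.6549, 0.1046, 0.1938]
tcp_rot: [3.142, 0.015, 0.0]
ft_force: [0.2, -1.2, -0.4]
opening: 0.0425
grasp_force: 0.4
```

step_arm([
  {"tx":-0.0005,"ty":0,"tz":0,"spin":0},
  {"tx":-0.001,"ty":0,"tz":0,"spin":0},
])

```text
clock: 6.55
tool_pos: [0.6539, 0.1045, 0.1938]
tcp_rot: [3.141, 0.016, 0.001]
ft_force: [1.7, 0.8, -0.8]
opening: 0.0429
grasp_force: 0.8
```

step_arm([
  {"tx":-0.0005,"ty":0,"tz":0,"spin":0},
])

```text
clock: 6.65
tool_pos: [0.6536, 0.1046, 0.1939]
tcp_rot: [3.141, 0.016, 0.002]
ft_force: [2.8, -0.9, -1.6]
opening: 0.0429
grasp_force: 1.5
```

step_arm([
  {"tx":-0.0005,"ty":0,"tz":0,"spin":0},
])

```text
clock: 6.75
tool_pos: [0.6533, 0.1045, 0.1941]
tcp_rot: [-3.141, -0.015, -0.004]
ft_force: [4.3, -0.4, -1.6]
opening: 0.0431
grasp_force: 2.0
```

step_arm([
  {"tx":-0.0005,"ty":0,"tz":0,"spin":0},
  {"tx":-0.0005,"ty":0,"tz":0,"spin":0},
])

```text
clock: 6.95
tool_pos: [0.6532, 0.1045, 0.1946]
tcp_rot: [-3.141, -0.015, -0.006]
ft_force: [5.4, 0.7, -1.6]
opening: 0.0428
grasp_force: 2.6
```

step_arm([
  {"tx":0.01,"ty":0,"tz":0,"spin":0},
  {"tx":0.015,"ty":0,"tz":-0.03,"spin":0},
  {"tx":0.015,"ty":0.0,"tz":-0.08,"spin":-8},
  {"tx":-0.0,"ty":0.03,"tz":-0.1,"spin":-16},
  {"tx":-0.03,"ty":0.05,"tz":-0.1,"spin":-24},
  {"tx":-0.054,"ty":0.08,"tz":-0.1,"spin":-32},
  {"tx":-0.054,"ty":0.08,"tz":-0.1,"spin":-40},
  {"tx":-0.054,"ty":0.08,"tz":-0.1,"spin":-48},
  {"tx":-0.054,"ty":0.08,"tz":-0.1,"spin":-56},
  {"tx":-0.054,"ty":0.08,"tz":-0.1,"spin":-64},
])

```text
clock: 7.95
tool_pos: [0.5989, 0.024, 0.2933]
tcp_rot: [-2.649, -1.684, 0.004]
ft_force: [-0.6, -1.3, 0.5]
opening: 0.0427
grasp_force: 0.0
```

step_arm([
  {"tx":0,"ty":0,"tz":0,"spin":-8},
  {"tx":0,"ty":0,"tz":0,"spin":-16},
  {"tx":0,"ty":0,"tz":0,"spin":-24},
  {"tx":0,"ty":0,"tz":0,"spin":-26},
  {"tx":0,"ty":0,"tz":0,"spin":-26},
])

```text
clock: 8.45
tool_pos: [0.599, 0.0242, 0.2932]
tcp_rot: [-2.209, -2.231, 0.003]
ft_force: [-0.0, -0.2, -0.4]
opening: 0.0425
grasp_force: 0.0
```

```bash
python3 -c "
from h import *
go((.598,.023,.1945),np.pi/2+.0094)"
```

```text
tx,ty,tz mm [-1.2 -0.7 98.7] spin 0.03 tilt [-3.e-03  4.e-04 -1.e+00]
```

step_arm([
  {"tx":0,"ty":0,"tz":0.04,"spin":0},
  {"tx":0,"ty":0,"tz":0.075,"spin":0},
  {"tx":0,"ty":0,"tz":0.09,"spin":0},
  {"tx":0,"ty":0,"tz":0.098,"spin":0},
  {"tx":0.004,"ty":0,"tz":0.098,"spin":0},
  {"tx":0.008,"ty":0,"tz":0.098,"spin":0},
  {"tx":0.012,"ty":0,"tz":0.098,"spin":0},
  {"tx":0.016,"ty":0,"tz":0.098,"spin":0},
  {"tx":0.02,"ty":0,"tz":0.098,"spin":0},
  {"tx":0.024,"ty":0,"tz":0.098,"spin":0},
])

```text
clock: 9.45
tool_pos: [0.599, 0.0485, 0.1961]
tcp_rot: [2.21, 2.232, 0.001]
ft_force: [0.4, -0.1, -0.1]
opening: 0.0426
grasp_force: 0.0
```

step_arm([
  {"tx":0.003,"ty":0,"tz":0,"spin":0},
  {"tx":0.006,"ty":0,"tz":0,"spin":0},
  {"tx":0.009,"ty":0,"tz":0,"spin":0},
  {"tx":0.012,"ty":0,"tz":0,"spin":0},
  {"tx":0.014,"ty":0,"tz":0,"spin":0},
  {"tx":0.016,"ty":0,"tz":0,"spin":0},
  {"tx":0.018,"ty":0,"tz":0,"spin":0},
  {"tx":0.02,"ty":0,"tz":0,"spin":0},
])

```text
clock: 10.25
tool_pos: [0.5988, 0.0682, 0.1958]
tcp_rot: [2.21, 2.232, 0.0]
ft_force: [1.0, -1.1, 0.5]
opening: 0.0427
grasp_force: 0.6
```

step_arm([
  {"tx":0.001,"ty":0,"tz":0,"spin":0},
  {"tx":0.002,"ty":0,"tz":0,"spin":0},
  {"tx":0.003,"ty":0,"tz":0,"spin":0},
])

```text
clock: 10.55
tool_pos: [0.5988, 0.071, 0.1958]
tcp_rot: [2.21, 2.232, 0.0]
ft_force: [-0.0, -1.5, 1.3]
opening: 0.0426
grasp_force: 0.8
```

step_arm([
  {"tx":0.0005,"ty":0,"tz":0,"spin":0},
  {"tx":0.001,"ty":0,"tz":0,"spin":0},
])

```text
clock: 10.75
tool_pos: [0.5988, 0.072, 0.1958]
tcp_rot: [2.21, 2.232, -0.0]
ft_force: [0.4, -3.8, 0.4]
opening: 0.0424
grasp_force: 1.8
```

step_arm([
  {"tx":0.0005,"ty":0,"tz":0,"spin":0},
])

```text
clock: 10.85
tool_pos: [0.5988, 0.0721, 0.1958]
tcp_rot: [2.209, 2.232, -0.001]
ft_force: [0.8, -4.9, 1.7]
opening: 0.0429
grasp_force: 2.9
```

step_arm([
  {"tx":0.0005,"ty":0,"tz":0,"spin":0},
])

```text
clock: 10.95
tool_pos: [0.5988, 0.0723, 0.1958]
tcp_rot: [2.209, 2.232, -0.002]
ft_force: [0.2, -7.6, 1.8]
opening: 0.0428
grasp_force: 3.7
```

step_arm([
  {"tx":-0.01,"ty":0,"tz":0,"spin":0},
  {"tx":-0.02,"ty":0,"tz":-0.02,"spin":0},
  {"tx":-0.025,"ty":0,"tz":-0.065,"spin":0},
  {"tx":-0.025,"ty":0,"tz":-0.1,"spin":0},
  {"tx":-0.025,"ty":0,"tz":-0.1,"spin":0},
  {"tx":-0.025,"ty":0,"tz":-0.1,"spin":0},
])

```text
clock: 11.55
tool_pos: [0.5989, 0.048, 0.2966]
tcp_rot: [2.21, 2.232, 0.003]
ft_force: [0.1, 0.1, -0.5]
opening: 0.0427
grasp_force: 0.0
```

Run:
```python
from h import *
np.set_printoptions(precision=4,suppress=True)
print(pose()[0]); s=snap('wrist','w4.png'); np.savez('w4.npz',**s)
p=ray(s,(320,150),.058); K=s['camera_matrix']
c=s['R']@np.array([.598,.128,.058])+s['t']; uv=K@c; u,v=(uv[:2]/uv[2]); print(u,v)
im=cv2.imread('pics/w4.png'); u,v=int(u),int(v); v0=max(v-90,0); cr=im[v0:v0+200,u-120:u+130]; print('crop',u-120,v0)
cv2.imwrite('pics/c4.png',cv2.resize(cr,None,fx=3,fy=3,interpolation=cv2.INTER_CUBIC))
```

```text
[0.5989 0.048  0.2966]
315.84070278550183 114.74513683291654
crop 195 24
```

View pics/c4.png

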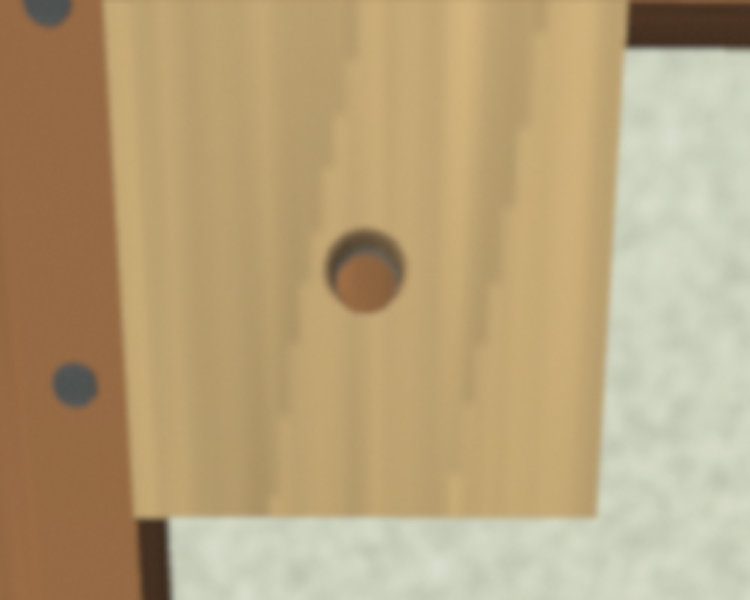

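The crop shows the top layer flush with both fences, its edges covering the lower layers. The hole is at about (316.7,114.3) in the full image and is clear right down to the bench, so all three layers are home. Next is the pin.

step_arm([
  {"tx":-0.04,"ty":-0.01,"tz":-0.043,"spin":8},
  {"tx":-0.336,"ty":-0.066,"tz":-0.043,"spin":82.7},
  {"tx":-0.336,"ty":-0.066,"tz":-0.043,"spin":82.7},
  {"tx":-0.336,"ty":-0.066,"tz":-0.043,"spin":82.7},
  {"tx":-0.336,"ty":-0.066,"tz":-0.043,"spin":82.7},
  {"tx":-0.336,"ty":-0.066,"tz":-0.043,"spin":82.7},
  {"tx":-0.336,"ty":-0.066,"tz":-0.043,"spin":82.7},
  {"tx":-0.336,"ty":-0.066,"tz":-0.043,"spin":82.7},
  {"tx":-0.336,"ty":-0.066,"tz":-0.043,"spin":82.7},
  {"tx":-0.336,"ty":-0.066,"tz":-0.043,"spin":82.7},
], grip=0.3)

```text
clock: 12.6
tool_pos: [0.5354, -0.2891, 0.3356]
tcp_rot: [-3.131, -0.205, 0.006]
ft_force: [0.3, 0.6, 0.4]
opening: 0.06
grasp_force: 0.0
```

Run:
```python
from h import *
np.set_printoptions(precision=4,suppress=True)
print('hole',ray(dict(np.load('w4.npz')),(316.7,114.3),.058))
print(bot.sense()['clock'],bot.sense()['opening'],pose()[0]); s=snap('wrist','w5.png'); np.savez('w5.npz',**s)
go((.592,-.28,.3),.137)
```

```text
hole [[0.5985 0.1282 0.058 ]]
12.6 0.05997158229832856 [ 0.5354 -0.2891  0.3356]
tx,ty,tz mm [57.2 -1.2 35.4] spin -0.44 tilt [-0.0039  0.0038 -1.    ]
```

View pics/w5.png

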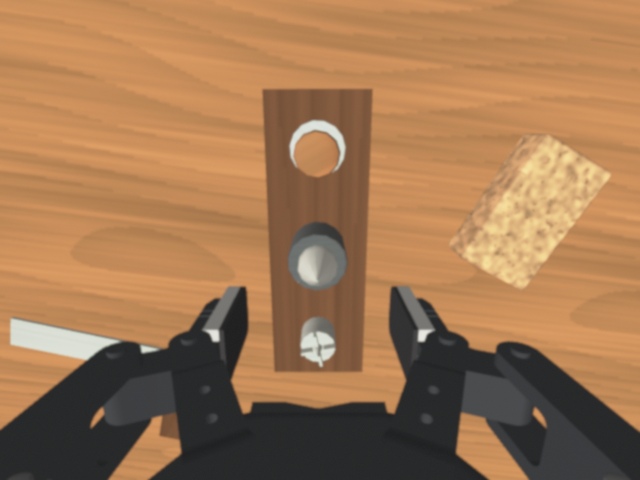

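The view shows the pin at the holder's far end. The handle's top is centred near (317,154) inside the pale collar (317,149), with the live centre at (317,262) and the spur at (318,347).

Run:
```python
from h import *
np.set_printoptions(precision=4,suppress=True)
s=dict(np.load('w5.npz')); hsv=cv2.cvtColor(s['frame'],cv2.COLOR_RGB2HSV)
m=((hsv[...,1]>110)&(hsv[...,2]>140)).astype(np.uint8); m[:120]=0;m[185:]=0;m[:,:285]=0;m[:,350:]=0
c=max(cv2.findContours(m,0,2)[0],key=cv2.contourArea); o=cv2.minEnclosingCircle(c); print(o)
p=ray(s,o[0],.124)[0]; print('handle top',p,'collar',ray(s,(317,149),.068), np.nanmedian(cloud(s)[148:160,310:324,2]))
m=((hsv[...,1]<60)&(hsv[...,2]>160)).astype(np.uint8); m[:110]=0;m[185:]=0;m[:,:280]=0;m[:,350:]=0
o=cv2.minEnclosingCircle(max(cv2.findContours(m,0,2)[0],key=cv2.contourArea));print(o,ray(s,o[0],.068))
K=[(263,89),(372,89),(362,371),(275,371)]
P=ray(s,K,.06); print(P, np.degrees(np.arctan2(*(P[0]-P[3])[1::-1])),np.degrees(np.arctan2(*(P[1]-P[2])[1::-1])))
go((p[0],p[1],.255),.137)
```

```text
((315.7497863769531, 154.20936584472656), 23.27534294128418)
handle top [ 0.5948 -0.2792  0.124 ] collar [[ 0.5946 -0.2794  0.068 ]] 0.12441683744220164
((317.1981201171875, 147.89886474609375), 28.37908935546875) [[ 0.5953 -0.2795  0.068 ]]
[[ 0.6264 -0.2406  0.06  ]
 [ 0.6354 -0.3092  0.06  ]
 [ 0.4279 -0.3374  0.06  ]
 [ 0.4186 -0.2685  0.06  ]] 7.639185567665361 7.749359889772206
tx,ty,tz mm [60.2 -1.4 80.4] spin -0.44 tilt [-0.0039  0.0038 -1.    ]
```

step_arm([
  {"tx":0.04,"ty":-0.001,"tz":0,"spin":0},
  {"tx":0.06,"ty":-0.0014,"tz":0.0,"spin":0},
  {"tx":0.06,"ty":-0.0014,"tz":0.02,"spin":0},
  {"tx":0.06,"ty":-0.0014,"tz":0.05,"spin":0},
  {"tx":0.06,"ty":-0.0014,"tz":0.07,"spin":0},
  {"tx":0.06,"ty":-0.0014,"tz":0.08,"spin":0},
  {"tx":0.06,"ty":-0.0014,"tz":0.08,"spin":0},
])

```text
clock: 13.35
tool_pos: [0.5946, -0.2782, 0.2552]
tcp_rot: [-3.13, -0.217, 0.008]
ft_force: [-1.3, -0.3, -0.1]
opening: 0.0598
grasp_force: 0.0
```

```bash
python3 -c "
from h import *
go((.5949,-.2794,.255),.134)"
```

```text
tx,ty,tz mm [0.1 1.2 0.2] spin 0.25 tilt [-0.0051  0.0037 -1.    ]
```

step_arm([
  {"tx":0,"ty":0.0012,"tz":0,"spin":0},
  {"tx":0,"ty":0.0012,"tz":0,"spin":0},
  {"tx":0,"ty":0.0012,"tz":0,"spin":0},
  {"tx":0,"ty":0.0012,"tz":0,"spin":0},
  {"tx":0,"ty":0.0012,"tz":0,"spin":0},
], grip=1, force=35)

```text
clock: 13.85
tool_pos: [0.5961, -0.2805, 0.2604]
tcp_rot: [3.132, 0.216, 0.004]
ft_force: [0.6, 0.3, 3.1]
opening: 0.0233
grasp_force: 34.8
```

step_arm([
  {"tx":0,"ty":0,"tz":-0.01,"spin":0},
  {"tx":0,"ty":0,"tz":-0.03,"spin":0},
  {"tx":0,"ty":0,"tz":-0.06,"spin":0},
  {"tx":0,"ty":0,"tz":-0.09,"spin":0},
  {"tx":0,"ty":0,"tz":-0.11,"spin":0},
  {"tx":0,"ty":0,"tz":-0.12,"spin":0},
  {"tx":0,"ty":0,"tz":-0.12,"spin":0},
])

```text
clock: 14.55
tool_pos: [0.5957, -0.2802, 0.3804]
tcp_rot: [3.133, 0.215, 0.003]
ft_force: [-0.0, 0.3, -1.7]
opening: 0.0237
grasp_force: 34.6
```

```bash
python3 -c "
from h import *
go((.5984,.1282,.32),.134)
s=snap('side','s6.png')
a=cv2.imread('pics/s6.png')[120:360,240:480]
cv2.imwrite('pics/c6.png',cv2.resize(a,None,fx=2.5,fy=2.5,interpolation=cv2.INTER_CUBIC))"
```

```text
tx,ty,tz mm [  58.4 -404.3   59.8] spin 0.19 tilt [ 0.0022 -0.0015 -1.    ]
```

View pics/c6.png

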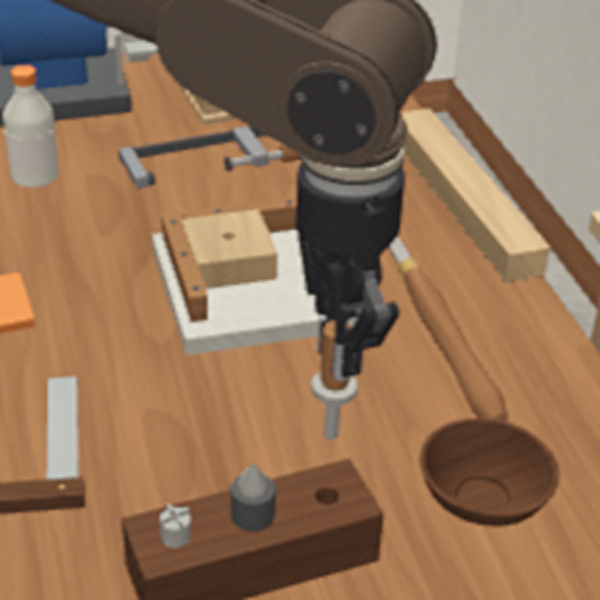

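The pin is in the gripper, hanging upright with its collar at crop (333,387) and rod end at (332,437). The spur and live centre are undisturbed and the stack is square in the corner.

step_arm([
  {"tx":0.005,"ty":-0.03,"tz":0.0,"spin":0},
  {"tx":0.011,"ty":-0.08,"tz":0.0,"spin":0},
  {"tx":0.018,"ty":-0.125,"tz":0.0,"spin":0},
  {"tx":0.025,"ty":-0.17,"tz":0.0,"spin":0},
  {"tx":0.031,"ty":-0.215,"tz":0.0,"spin":0},
  {"tx":0.038,"ty":-0.26,"tz":0.0,"spin":0},
  {"tx":0.044,"ty":-0.305,"tz":0.0,"spin":0},
  {"tx":0.051,"ty":-0.35,"tz":0.0,"spin":0},
  {"tx":0.056,"ty":-0.39,"tz":0.01,"spin":0},
  {"tx":0.058,"ty":-0.404,"tz":0.03,"spin":0},
])

```text
clock: 15.6
tool_pos: [0.5973, 0.1315, 0.3481]
tcp_rot: [-3.133, -0.221, -0.001]
ft_force: [0.7, -0.2, -1.6]
opening: 0.0229
grasp_force: 34.9
```

step_arm([
  {"tx":0.0,"ty":0,"tz":0,"spin":0},
  {"tx":0.0,"ty":0,"tz":0,"spin":0},
  {"tx":0.0,"ty":0,"tz":0,"spin":0},
])

```text
clock: 15.9
tool_pos: [0.5981, 0.1269, 0.3488]
tcp_rot: [3.134, 0.214, -0.0]
ft_force: [0.1, -0.1, -1.6]
opening: 0.0232
grasp_force: 34.9
```

Run:
```python
from h import *
np.set_printoptions(precision=4,suppress=True)
go((.5984,.1282,.32),.134)
a=snap('side','s7.png');b=snap('wrist','w7.png');np.savez('s7.npz',**a);np.savez('w7.npz',**b)
print(bot.sense()['clock'],pose()[0])
A=cv2.imread('pics/s7.png')[130:260,270:430];B=cv2.imread('pics/w7.png')
cv2.imwrite('pics/c7.png',np.hstack([cv2.resize(A,(0,0),fx=2.5,fy=2.5,interpolation=cv2.INTER_CUBIC),cv2.resize(B[180:440,200:440],(300,325))]))
```

```text
tx,ty,tz mm [ 0.5 -1.2 28.8] spin 0.12 tilt [-0.0001 -0.0004 -1.    ]
16.0 [0.5983 0.1267 0.3496]
```

View pics/c7.png

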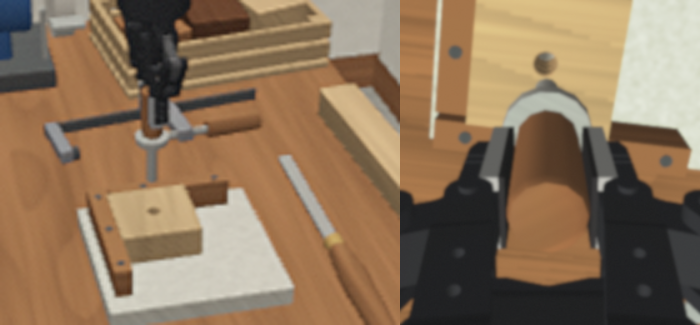

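Left (side view): the pin hangs over the stack, with its rod end at crop (151,180). Right (wrist view): the hole is at (545,63), with the rod tip just ahead of the collar at (545,85), so they line up sideways.

Run:
```python
from h import *
np.set_printoptions(precision=4,suppress=True)
a=dict(np.load('s7.npz')); w=cloud(a)
def proj(s,X):
    c=s['R']@np.array(X)+s['t']; q=s['camera_matrix']@c; return q[:2]/q[2]
f=a['frame'].astype(int)
print('side gray col 330 rows', f[180:208:2,330].sum(1)); print('side row196', f[196,322:342].sum(1)); print('row188', f[188,322:342].sum(1))
# depth along rod
for v in (190,196,200): print(v,w[v,329:333])
for z in (.1,.105,.11,.115): print(z,proj(a,(.5983,.1275,z)))
b=dict(np.load('w7.npz')); wb=cloud(b); hsv=cv2.cvtColor(b['frame'],cv2.COLOR_RGB2HSV)
for v in range(240,262,2): print(v,b['frame'][v,316],wb[v,316])
m=((hsv[...,1]<50)&(hsv[...,2]>150)).astype(np.uint8); row=[(v,np.where(m[v,270:370])[0].min()+270,np.where(m[v,270:370])[0].max()+270) for v in (258,264,270)]; print(row)
print('hole',ray(b,(316,230.4),.058), 'pred hole px',proj(b,(.5985,.1282,.058)))
print('pred rod end px',proj(b,(.5983,.1267,.109)),'collar',proj(b,(.5983,.1267,.159)))
```

```text
side gray col 330 rows [315 234 214 500 364 334 341 336 336 336 332 334 365 500]
side row196 [344 353 367 373 367 365 346 338 336 318 309 353 380 377 369 364 358 349
 349 345]
row188 [353 352 356 345 338 353 352 360 364 361 340 321 302 301 332 358 355 350
 342 346]
190 [[0.5927 0.1212 0.1407]
 [0.5952 0.1198 0.1412]
 [0.5983 0.1217 0.1396]
 [0.6017 0.1243 0.1377]]
196 [[0.5926 0.1211 0.1218]
 [0.5957 0.1226 0.1205]
 [0.5988 0.124  0.1192]
 [0.6015 0.1239 0.1189]]
200 [[0.593  0.1232 0.1077]
 [0.5952 0.1206 0.109 ]
 [0.5993 0.1267 0.1047]
 [0.6019 0.1256 0.105 ]]
0.1 [330.5709 201.3171]
0.105 [330.5647 199.7754]
0.11 [330.5584 198.2266]
0.115 [330.5522 196.6708]
240 [173 143 101] [0.5909 0.1273 0.0579]
242 [178 155 115] [0.5898 0.1271 0.0594]
244 [119 114 101] [0.6019 0.1285 0.1032]
246 [107 105  99] [0.6018 0.1284 0.1069]
248 [105 104  97] [0.6019 0.1284 0.1112]
250 [102 101  95] [0.6141 0.1299 0.1519]
252 [111 110 104] [0.6137 0.1298 0.1538]
254 [160 163 154] [0.6137 0.1298 0.1569]
256 [182 188 176] [0.6125 0.1296 0.1562]
258 [183 189 176] [0.6117 0.1295 0.1568]
260 [186 193 180] [0.6109 0.1294 0.1575]
[(258, np.int64(297), np.int64(334)), (264, np.int64(289), np.int64(343)), (270, np.int64(286), np.int64(348))]
hole [[0.5984 0.1283 0.058 ]] pred hole px [316.0977 230.3303]
pred rod end px [318.036  252.7319] collar [318.0356 286.1976]
```

step_arm([
  {"tx":0.002,"ty":-0.0004,"tz":0.01,"spin":0},
  {"tx":0.002,"ty":-0.0004,"tz":0.02,"spin":0},
  {"tx":0.002,"ty":-0.0004,"tz":0.028,"spin":0},
  {"tx":0.002,"ty":-0.0004,"tz":0.033,"spin":0},
  {"tx":0.002,"ty":-0.0004,"tz":0.036,"spin":0},
  {"tx":0.002,"ty":-0.0004,"tz":0.037,"spin":0},
  {"tx":0.002,"ty":-0.0004,"tz":0.037,"spin":0},
  {"tx":0.002,"ty":-0.0004,"tz":0.037,"spin":0},
])

```text
clock: 16.8
tool_pos: [0.5999, 0.1287, 0.3122]
tcp_rot: [3.134, 0.216, 0.001]
ft_force: [0.6, 0.0, -2.1]
opening: 0.0233
grasp_force: 34.9
```

Run:
```python
from h import *
np.set_printoptions(precision=4,suppress=True)
print(pose()[0]); b=snap('wrist','w8.png'); wb=cloud(b)
for v in range(236,300,4): print(v,b['frame'][v,316],wb[v,316])
a=snap('side','s8.png')
A=cv2.imread('pics/s8.png')[170:240,290:370];B=cv2.imread('pics/w8.png')
cv2.imwrite('pics/c8.png',np.hstack([cv2.resize(A,(0,0),fx=5,fy=5,interpolation=cv2.INTER_CUBIC),cv2.resize(B[200:300,260:380],(420,350),interpolation=cv2.INTER_CUBIC)]))
```

```text
[0.5999 0.1287 0.3122]
236 [201 172 120] [0.6066 0.131  0.0585]
240 [109 104  92] [0.5912 0.1291 0.0162]
244 [105 103  96] [0.6035 0.1305 0.0658]
248 [102 100  94] [0.6036 0.1304 0.0741]
252 [106 106  99] [0.6157 0.1319 0.1177]
256 [175 181 169] [0.6149 0.1317 0.1212]
260 [180 187 174] [0.6121 0.1314 0.119 ]
264 [178 184 172] [0.6105 0.1311 0.1201]
268 [125 117 105] [0.6092 0.1309 0.1221]
272 [88 62 42] [0.6097 0.131  0.1283]
276 [88 61 41] [0.6099 0.131  0.1335]
280 [87 60 41] [0.6102 0.131  0.1388]
284 [86 59 40] [0.6097 0.1309 0.1419]
288 [87 60 40] [0.6102 0.1309 0.147 ]
292 [85 60 40] [0.6102 0.1309 0.1508]
296 [85 59 39] [0.6104 0.1309 0.1549]
```

View pics/c8.png

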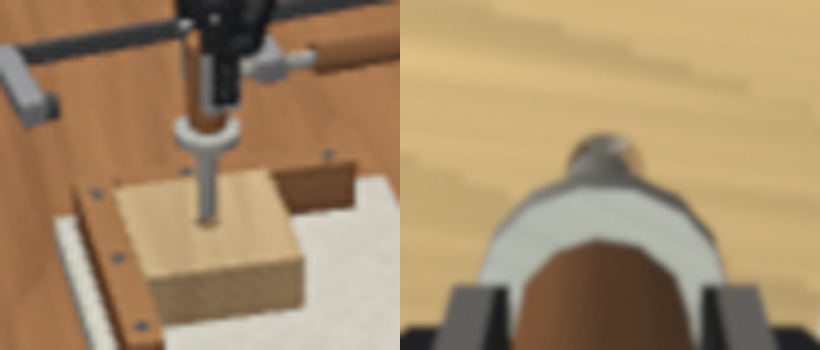

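Both views show the rod end just above the hole. In the wrist crop the hole's rim (568–643) shows more to the right of the rod (centre about 602), so I'll shift about 0.9 mm in +ty.

step_arm([
  {"tx":0.0003,"ty":0.0009,"tz":0,"spin":0},
  {"tx":0.0003,"ty":0.0009,"tz":0.002,"spin":0},
  {"tx":0.0003,"ty":0.0009,"tz":0.004,"spin":0},
  {"tx":0.0003,"ty":0.0009,"tz":0.005,"spin":0},
  {"tx":0.0003,"ty":0.0009,"tz":0.006,"spin":0},
  {"tx":0.0003,"ty":0.0009,"tz":0.007,"spin":0},
])

```text
clock: 17.5
tool_pos: [0.6002, 0.1278, 0.3046]
tcp_rot: [3.134, 0.215, -0.0]
ft_force: [0.9, -0.7, -1.1]
opening: 0.0235
grasp_force: 34.9
```

step_arm([
  {"tx":0,"ty":0,"tz":0.001,"spin":0},
  {"tx":0,"ty":0,"tz":0.002,"spin":0},
])

```text
clock: 17.7
tool_pos: [0.6002, 0.1278, 0.3027]
tcp_rot: [3.134, 0.215, 0.0]
ft_force: [0.2, -0.4, -1.8]
opening: 0.0232
grasp_force: 34.9
```

step_arm([
  {"tx":0,"ty":0,"tz":0.001,"spin":0},
  {"tx":0,"ty":0,"tz":0.002,"spin":0},
])

```text
clock: 17.9
tool_pos: [0.6002, 0.1278, 0.3007]
tcp_rot: [-3.134, -0.215, -0.0]
ft_force: [0.6, -0.1, -1.9]
opening: 0.0231
grasp_force: 34.9
```

step_arm([
  {"tx":0,"ty":0,"tz":0.0015,"spin":0},
  {"tx":0,"ty":0,"tz":0.003,"spin":0},
  {"tx":0,"ty":0,"tz":0.0045,"spin":0},
])

```text
clock: 18.2
tool_pos: [0.6002, 0.1278, 0.2961]
tcp_rot: [3.134, 0.215, -0.0]
ft_force: [-0.1, 0.2, -2.3]
opening: 0.0232
grasp_force: 34.9
```

step_arm([
  {"tx":0,"ty":0,"tz":0.0015,"spin":0},
  {"tx":0,"ty":0,"tz":0.003,"spin":0},
  {"tx":0,"ty":0,"tz":0.004,"spin":0},
])

```text
clock: 18.5
tool_pos: [0.6001, 0.1278, 0.292]
tcp_rot: [-3.134, -0.215, 0.0]
ft_force: [-1.1, 0.5, -2.4]
opening: 0.0234
grasp_force: 34.9
```

step_arm([
  {"tx":0,"ty":0,"tz":0.001,"spin":0},
  {"tx":0,"ty":0,"tz":0.002,"spin":0},
  {"tx":0,"ty":0,"tz":0.003,"spin":0},
])

```text
clock: 18.8
tool_pos: [0.6002, 0.1278, 0.2892]
tcp_rot: [3.134, 0.215, 0.0]
ft_force: [-0.0, 1.0, -1.6]
opening: 0.0232
grasp_force: 34.9
```

step_arm([
  {"tx":0,"ty":0,"tz":0.0015,"spin":0},
  {"tx":0,"ty":0,"tz":0.003,"spin":0},
  {"tx":0,"ty":0,"tz":0.0045,"spin":0},
])

```text
clock: 19.1
tool_pos: [0.6002, 0.1278, 0.2846]
tcp_rot: [-3.134, -0.215, 0.0]
ft_force: [0.6, -0.8, -1.3]
opening: 0.0237
grasp_force: 34.9
```

step_arm([
  {"tx":0,"ty":0,"tz":0.001,"spin":0},
  {"tx":0,"ty":0,"tz":0.002,"spin":0},
  {"tx":0,"ty":0,"tz":0.003,"spin":0},
])

```text
clock: 19.4
tool_pos: [0.6002, 0.1278, 0.2817]
tcp_rot: [-3.134, -0.215, 0.0]
ft_force: [0.8, -0.5, -2.3]
opening: 0.0233
grasp_force: 34.9
```

step_arm([
  {"tx":0,"ty":0,"tz":0.0015,"spin":0},
  {"tx":0,"ty":0,"tz":0.003,"spin":0},
  {"tx":0,"ty":0,"tz":0.0045,"spin":0},
])

```text
clock: 19.7
tool_pos: [0.6002, 0.1278, 0.2771]
tcp_rot: [-3.134, -0.215, 0.0]
ft_force: [-0.1, 0.1, -0.9]
opening: 0.0231
grasp_force: 34.9
```

step_arm([
  {"tx":0,"ty":0,"tz":0.001,"spin":0},
  {"tx":0,"ty":0,"tz":0.002,"spin":0},
  {"tx":0,"ty":0,"tz":0.003,"spin":0},
  {"tx":0,"ty":0,"tz":0.004,"spin":0},
])

```text
clock: 20.1
tool_pos: [0.6002, 0.1278, 0.2732]
tcp_rot: [3.134, 0.216, 0.0]
ft_force: [-0.4, -0.5, -1.1]
opening: 0.0236
grasp_force: 34.9
```

step_arm([
  {"tx":0,"ty":0,"tz":0.001,"spin":0},
  {"tx":0,"ty":0,"tz":0.002,"spin":0},
  {"tx":0,"ty":0,"tz":0.003,"spin":0},
  {"tx":0,"ty":0,"tz":0.004,"spin":0},
])

```text
clock: 20.5
tool_pos: [0.6002, 0.1278, 0.2691]
tcp_rot: [3.134, 0.215, 0.0]
ft_force: [0.5, -0.0, -1.4]
opening: 0.0232
grasp_force: 34.9
```

step_arm([
  {"tx":0,"ty":0,"tz":0.001,"spin":0},
  {"tx":0,"ty":0,"tz":0.002,"spin":0},
  {"tx":0,"ty":0,"tz":0.003,"spin":0},
  {"tx":0,"ty":0,"tz":0.004,"spin":0},
])

```text
clock: 20.9
tool_pos: [0.6002, 0.1278, 0.2651]
tcp_rot: [3.134, 0.215, 0.0]
ft_force: [0.7, -0.7, -1.9]
opening: 0.0233
grasp_force: 34.9
```

step_arm([
  {"tx":0,"ty":0,"tz":0.0015,"spin":0},
  {"tx":0,"ty":0,"tz":0.003,"spin":0},
  {"tx":0,"ty":0,"tz":0.0045,"spin":0},
  {"tx":0,"ty":0,"tz":0.006,"spin":0},
])

```text
clock: 21.3
tool_pos: [0.6002, 0.1278, 0.2591]
tcp_rot: [3.134, 0.215, -0.0]
ft_force: [0.1, -0.1, -1.6]
opening: 0.0235
grasp_force: 34.9
```

Run:
```python
from h import *
np.set_printoptions(precision=4,suppress=True)
print(pose()[0]); b=snap('wrist','w9.png'); wb=cloud(b)
for v in range(240,276,3): print(v,b['frame'][v,316],wb[v,316])
```

```text
[0.6002 0.1278 0.2591]
240 [181 156 108] [0.6197 0.1315 0.0578]
243 [186 159 110] [0.6184 0.1313 0.0585]
246 [193 165 115] [0.6168 0.1311 0.0585]
249 [149 131 101] [0.6151 0.1309 0.0579]
252 [100  99  93] [0.6153 0.1309 0.0631]
255 [161 166 156] [0.6147 0.1308 0.0657]
258 [166 172 161] [0.6135 0.1306 0.0668]
261 [170 176 164] [0.612  0.1304 0.0668]
264 [167 172 162] [0.6104 0.1302 0.0665]
267 [144 144 133] [0.6085 0.1299 0.0656]
270 [85 61 43] [0.6099 0.1301 0.073 ]
273 [82 57 39] [0.6101 0.1301 0.0772]
```

step_arm([
  {"tx":0,"ty":0,"tz":0.0005,"spin":0},
  {"tx":0,"ty":0,"tz":0.001,"spin":0},
])

```text
clock: 21.55
tool_pos: [0.6002, 0.1278, 0.2585]
tcp_rot: [-3.134, -0.215, 0.0]
ft_force: [-1.7, 0.7, 1.2]
opening: 0.0231
grasp_force: 35.1
```

step_arm([
  {"tx":0,"ty":0,"tz":0.0005,"spin":0},
])

```text
clock: 21.65
tool_pos: [0.6003, 0.1278, 0.2584]
tcp_rot: [3.134, 0.215, -0.0]
ft_force: [-1.7, 0.4, 3.5]
opening: 0.0229
grasp_force: 35.3
```

step_arm([
  {"tx":0,"ty":0,"tz":0.0005,"spin":0},
])

```text
clock: 21.75
tool_pos: [0.6004, 0.1279, 0.2585]
tcp_rot: [3.134, 0.216, -0.0]
ft_force: [-3.7, 0.7, 6.6]
opening: 0.0231
grasp_force: 35.6
```

step_arm([
  {"tx":0,"ty":0,"tz":-0.001,"spin":0},
])

```text
clock: 21.85
tool_pos: [0.6003, 0.1278, 0.2585]
tcp_rot: [3.134, 0.216, 0.002]
ft_force: [0.9, 0.4, -2.4]
opening: 0.0231
grasp_force: 34.9
```

step_arm([
  {"tx":0,"ty":0,"tz":0,"spin":0},
  {"tx":0,"ty":0,"tz":0,"spin":0},
  {"tx":0,"ty":0,"tz":0,"spin":0},
  {"tx":0,"ty":0,"tz":0,"spin":0},
  {"tx":0,"ty":0,"tz":-0.005,"spin":0},
  {"tx":0,"ty":0,"tz":-0.02,"spin":0},
  {"tx":0,"ty":0,"tz":-0.05,"spin":0},
  {"tx":0,"ty":0,"tz":-0.09,"spin":0},
  {"tx":0,"ty":0,"tz":-0.12,"spin":0},
  {"tx":-0.05,"ty":0,"tz":-0.13,"spin":0},
], grip=0.2)

```text
clock: 22.85
tool_pos: [0.5551, 0.1209, 0.3945]
tcp_rot: [3.134, 0.215, 0.019]
ft_force: [-0.9, 0.1, 1.3]
opening: 0.0683
grasp_force: 0.0
```

step_arm([
  {"tx":-0.05,"ty":0,"tz":0,"spin":0},
  {"tx":-0.05,"ty":0,"tz":0,"spin":0},
  {"tx":-0.05,"ty":0,"tz":0,"spin":0},
  {"tx":-0.05,"ty":0,"tz":0,"spin":0},
])

```text
clock: 23.25
tool_pos: [0.5029, 0.1142, 0.3899]
tcp_rot: [3.134, 0.215, 0.006]
ft_force: [0.1, -0.2, 0.5]
opening: 0.0685
grasp_force: 0.0
```

Run:
```python
from h import *
np.set_printoptions(precision=4,suppress=True)
b=snap('wrist','w10.png'); a=snap('side','s10.png'); w=cloud(b)
P=w.reshape(-1,3); d=np.hypot(P[:,0]-.598,P[:,1]-.128)
print('handle top',np.median(P[(d<.015)&(P[:,2]>.11)],0),'collar z',np.median(P[(d>.0135)&(d<.017)&(P[:,2]<.09),2]),'wood z',np.median(P[(d>.025)&(d<.035),2]))
A=cv2.imread('pics/s10.png')[160:250,285:385];B=cv2.imread('pics/w10.png')
cv2.imwrite('pics/c10.png',np.hstack([cv2.resize(A,(400,360),interpolation=cv2.INTER_CUBIC),cv2.resize(B[0:360,140:540],(400,360))]))
```

```text
handle top [0.5981 0.1276 0.1218] collar z 0.06631709382656313 wood z 0.058241272803829416
```

View pics/c10.png

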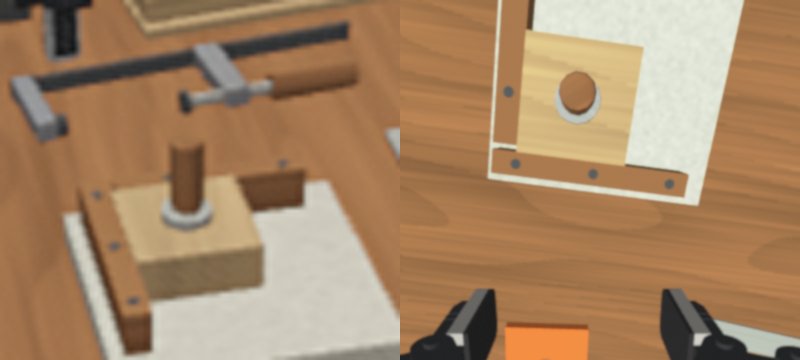

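The pin stands upright at crop (187,180), with its collar flat on the top layer (collar top at z 66 mm, handle top at 122 mm). The layers are snug in the corner and the gripper is clear.

```bash
python3 -c "
from h import *
print(ticket.job_done())"
```

```text
the job is handed in; nothing more can be done
None
```

The three layers are home and square against both fences, the guide pin is down through them into the board with its collar flat on the top layer, and I handed the job in at about 23 s of the 72 s allowed.

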